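Set the rivet of a laminate sample set

ROBOT

A 6-joint arm with a two-finger parallel gripper is mounted at the origin on a cart in front of the work surface, level with it; the furniture and walls round the work are solid. World frame = base frame: x ahead of the robot, y to its left, z up, the work surface at z = 0. Lengths are in m, angles in rad, forces in N, time in s.
With the tool pointing down it reaches from about 0.375 to 0.9 m from the base axis. Payload 3.1 kg.
Tool frame: the origin (TCP) lies midway between the tips of the shut fingers; the grasp point (between the pads) lies 19 mm behind it; z points along the fingers, y is the line along which they close (so a half turn about z gives the same grasp; the last joint's range is limited). The gripper opens to 85 mm and grips with 20 to 120 N. Pads are 22 mm wide; open, the fingers measure 114 mm over their backs; the gripper's body (76 mm by 85 mm) begins 54 mm behind the grasp point. The pads swing forward as they close: fully open they stand 13 mm farther back than shut.
Start: joints at [1.01, 0.527, 1.433, -0, 1.181, -0.178], TCP at [0.233, 0.58, 0.231] pointing down, gripper open.
Joint ranges: [-3.08, 3.08], [-0.75, 2.2], [0.22, 2.44], [-1.43, 4.57], [0, 2.65], [-2.85, 2.85]. Speed limits (rad/s): [2.79, 2.79, 3.14, 3.14, 3.14, 3.14].

INTERFACE

Orientations are given as a unit quaternion [x, y, z, w].
In Python, from station import manip gives the robot as it stands.
- The arm moves only by the tool drive_tool, never from a script. Its argument "motion" is a list that holds one entry, the list of rows, each a list of 5 numbers: the finger opening in mm, from 0 to 85.4, then the shift along the tool's x, y, z in units of 30 mm (1.0 is 30 mm), then the turn about the tool's z in units of 8 degrees (1.0 is 8 degrees). In form: [[[fingers, x, y, z, yaw], ...]]. A call has 1 to 10 rows; each row is the pose to reach, as a shift and turn from the pose commanded when the call began, along the tool's axes at that moment; what a row does not reach only later rows make up. A row lasts 1/10 s, in which the tool goes at most 50 mm and 8.59 degrees, less where a joint would pass 70% of its speed; a pose out of reach is approached as far as the arm can. A call with a gripper value outside its range is refused whole. The fingers move at their own pace and stop on an object; "squeeze" is the grip in N (left out, the last holds). Time passes only in rows, so rows that repeat a pose let the fingers close. It gives the time, the measured TCP pose, the force, the opening and the grip force at its end, in the units of the state.
- manip.sense(): the state, without advancing time (a new reading comes with each control period).
- manip.snapshot(name): name is "scene" or "top" or "wrist"; returns the picture (480x640x3 uint8, red, green, blue); there is no depth.
- manip.camera_model(name): a dict with "fov_y" (degrees; the focal length in pixels is half the picture's height over the tangent of half this angle, whatever the lens; pixels are square), "cx", "cy" (the principal point, pixels), "origin" and "orientation" of the camera in the world. Camera axes: x right, y up, looking along -z (the intrinsics and any distortion apply to the point x, -y, -z); pixel columns grow to the right and rows downward; lengths in m; the calibration is good to about 2 mm. A picture is of the moment at which its call begins: read the wrist's pose just before it. camera_model takes no time and is no camera call; for the wrist camera it gives the pose at the moment of the call.
- manip.sign_off(): hands the job in; it is judged then, once.
The state is a dict: "t": time; "q": joint angles; "qd": joint speeds; "tau": joint torques, N m; "tcp_pos": TCP position; "tool_rot": TCP orientation; "force": force on the tool from outside, world axes, zero at the start; "ft_torque": the same for the moment, N m; "finger_gap": opening from 0.0 (shut) to 1.0 (fully open); "gripper_force": force on a finger pad.
Only numpy, scipy, OpenCV 4.12 (cv2) and the standard library are available. Lean on these libraries where they do the work, as an engineer would, in place of code of your own. Each camera call takes 0.05 s, during which the arm holds its last target. There are 200 camera calls.

TASK

Rivet the laminate sample set: lay the stack of strips flat on the bed of the rivet press, between the side guides, rivet end first and up against the back stop, let go of it, and pull the lever all the way down to set the rivet. The lever is sprung: ease it slowly all the way back up by hand, never let it fly back, and leave the sample set lying in the press and the other things on the desk where they are.

Things in the scene. Friction and masses are not known exactly. Their poses are not given: they have to be found in the camera images.
- sample_set: stack of six thin laminate strips (wood and grey decors) held as one rigid block 150 x 50 x 12 mm, 0.13 kg, lying flat on the desk, its rivet end away from the robot. Origin at the centre of its underside; x along the length towards the rivet end, y across, z up. Rivet axis at x = +61 mm (14 mm from that end)
- rivet_head (a point): centre of the top of the brass rivet head, 15 mm across, which stands 5 mm above the top strip until it is set; it moves with the sample set
- rivet (a joint): how far the rivet is pressed in (m): 0 standing proud, 0.005 all the way; the press drives it about 0.004. It takes about 20 N, stays where it is pressed
- rivet_press: grey cast bench press with steel bed and sprung lever, bolted down. Origin on the desk surface straight below the ram; x to the back of the press (column), -x out of its open front towards the robot, z up. Foot plate 116 mm wide, from x = -75 to +110 mm. Head 46 mm wide, x = -22 to +100 mm, 80 to 130 mm above the desk; below it the ram hangs down to 62 mm above the desk (32 mm above the bed)
- bed_die (a point): point on top of the steel bed straight below the ram, where the rivet has to lie, 30 mm above the desk. Bed 88 mm wide. Side guides 56 mm apart, 9 mm high, flaring to about 78 mm over the front 28 mm of the bed; the back stop is 14.5 mm behind this point, 12 mm high. A sample set laid up to the stop has its rivet within 1 mm of this point lengthwise, 3 mm sideways
- bed_front (a point): middle of the bed's front edge, on its top, 83 mm in front of bed_die. A loaded sample set juts out free by 53 mm here. The lever grip stands out above it, so a gripper pointing straight down strikes the lever when loading; one leaning back towards the operator by 25 to 40 degrees from vertical (fingers forward) passes below
- lever_pivot (a point): pivot pin of the lever, at press x = +26 mm, 164 mm above the desk; the lever turns about the press's y axis, in the upright middle plane of the press
- lever_grip (a point): point on the middle line of the lever's black round rubber grip (25 mm thick, 110 to 210 mm from the pivot), 185 mm from the pivot; moves with the lever. At rest the lever rises to the front, 35 degrees above level: this point is 126 mm in front of the ram and 270 mm above the desk. Fully down it slopes 14 degrees below level: 154 mm in front, 120 mm above the desk
- lever (a joint): angle the lever is pulled down (rad): 0 up at rest, 0.85 fully down on its stop; the ram goes down 23.5 mm per rad. A spring drives it back up all the time: about 3 N at the grip at rest, 10 N fully down, 3 N more while the rivet is pressed. Let go from low down it flies up at 4 rad/s or more. Easing back at about 0.5 rad/s is good; over 2.5 rad/s counts as flying back
- phone: black phone, 147 x 72 x 8 mm, lying on the desk; a bystander. Origin at the centre of its underside
- mug: stoneware mug, 84 mm wide and 95 mm high, on a cork coaster; a bystander. Origin at the centre of its underside
- tape_roll: roll of brown tape, 68 mm across and 24 mm high, lying on the desk; a bystander. Origin at the centre of its underside

How it is judged:
By the outcome, as a careful person would: the job done as asked, in the order asked, and still so for the second after the job is handed in, with the robot touching nothing.
It also fails if it takes over 67 s, if anything falls off the work surface, if the arm or the gripper's body presses on something with over 40 N, if the wrist force passes 120 N, or if a joint passes its speed limit or range.

## Working session

There is one attempt and no reset: what is moved stays moved. The work goes in short steps, Python scripts to look and compute and a tool call to move; the robot and the scene stay as the last step left them, time stands still between calls to the robot, and variables do not carry over. Pictures are saved under pics/ and viewed, at most 13 in all, crops included, and the job is handed in when it is done.

Besides the shell and the picture viewer there is one more tool, called after "Emit:" as name([rows], argument=value, ...), one row to a line, values as JSON. drive_tool: Moves the arm, as the interface text tells. Its arguments: {"type":"object","properties":{"motion":{"type":"array","items":{"type":"array","items":{"type":"array","items":{"type":"number"}}}},"squeeze":{"type":"number"}},"required":["motion"]}

```bash
ls; mkdir -p pics; python3 - <<'E'
from station import manip
import cv2
for n in("scene","top"):
    im=manip.snapshot(n); cv2.imwrite(f"pics/{n}0.png",im[:,:,::-1]); print(n,manip.camera_model(n))
s=manip.sense(); print(s)
E
```

```text
pics
scene {'fov_y': 53.228522191631, 'cx': 313.81150714103643, 'cy': 240.45647865989318, 'origin': array([ 0.15279891, -0.76476739,  0.77712073]), 'orientation': array([ 0.44535025, -0.1181844 , -0.2476201 ,  0.85227923])}
top {'fov_y': 43.86382520272719, 'cx': 313.307088964969, 'cy': 228.96436786837123, 'origin': array([ 0.49197251, -0.02909675,  1.45039322]), 'orientation': array([-0.02638566,  0.02163874,  0.71437957, -0.69892589])}
{'t': 0.1, 'q': array([ 1.01050076e+00,  5.28362647e-01,  1.43377127e+00,  4.41328926e-05,
        1.18140506e+00, -1.78495062e-01]), 'qd': array([ 0.0009266 , -0.00214171,  0.00079538,  0.00049676, -0.0011567 ,
        0.00073827]), 'tau': array([ 6.21543631e-05, -4.43307102e+01, -1.78586340e+01, -1.85208505e-04,
        3.92693561e-03, -2.51048164e-05]), 'tcp_pos': array([0.23248277, 0.57946295, 0.23043888]), 'tool_rot': array([ 1.89751026e-01,  9.81831758e-01, -9.00150368e-04, -3.70391584e-04]), 'force': array([ 0.03422437, -0.56630161,  1.04697255]), 'ft_torque': array([ 0.00934746, -0.04866484,  0.01525312]), 'gripper_force': 0.0, 'finger_gap': 0.9982062960311425}
```

View pics/scene0.png

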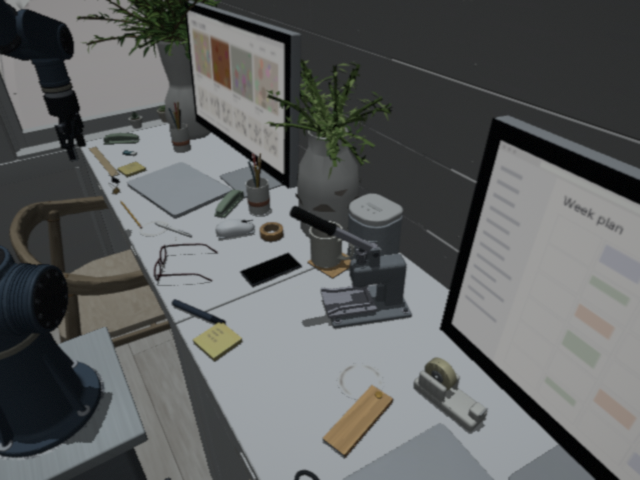

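View pics/top0.png

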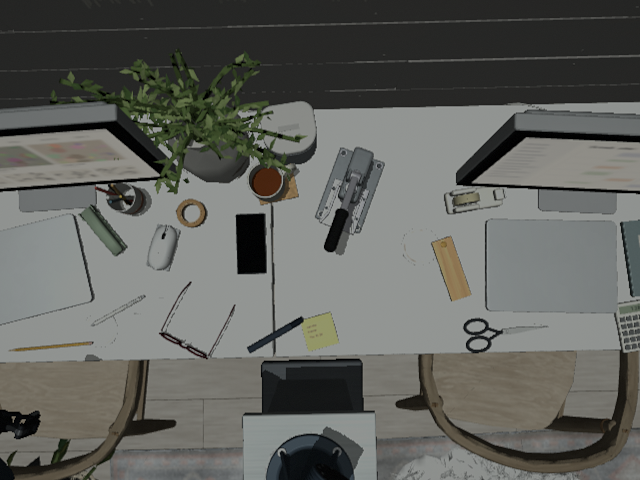

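The scene view shows the sample set at about (360,420), rivet end at upper right (378,397), and the press at (365,290). In the top view the sample is at (451,268) with its rivet at the top end. The press head is at about (355,180) and the lever grip at (337,230), pointing toward the robot.

```bash
cat > h.py <<'E'
import numpy as np,cv2
from scipy.spatial.transform import Rotation as R
from station import manip
def ray(cm,uv):
    f=240/np.tan(np.radians(cm["fov_y"])/2)
    d=np.array([(uv[0]-cm["cx"])/f,-(uv[1]-cm["cy"])/f,-1.])
    return np.array(cm["origin"]),R.from_quat(cm["orientation"]).apply(d/np.linalg.norm(d))
def onz(cm,uv,z):
    o,d=ray(cm,uv); return o+d*(z-o[2])/d[2]
def tri(*obs):
    A=np.zeros((3,3));b=np.zeros(3)
    for cm,uv in obs:
        o,d=ray(cm,uv);P=np.eye(3)-np.outer(d,d);A+=P;b+=P@o
    X=np.linalg.solve(A,b)
    return X,[round(1e3*np.linalg.norm(np.cross(X-ray(c,u)[0],ray(c,u)[1])),1) for c,u in obs]
E
python3 - <<'E'
from h import *
C={n:manip.camera_model(n) for n in("scene","top")}
I={n:cv2.imread(f"pics/{n}0.png") for n in C}
roi={"scene":(310,375,405,465),"top":(420,225,480,310)}
for n in C:
    x0,y0,x1,y1=roi[n]; c=I[n][y0:y1,x0:x1]
    hsv=cv2.cvtColor(c,cv2.COLOR_BGR2HSV); m=((hsv[...,1]>70)&(hsv[...,2]>60)).astype(np.uint8)
    k=max(cv2.findContours(m,0,1)[0],key=cv2.contourArea)
    r=cv2.minAreaRect(k); bx=cv2.boxPoints(r)+[x0,y0]
    print(n,r[1],bx.round(1).tolist())
    if n=="top":
        P=np.array([onz(C[n],b,.012) for b in bx]);print(P.round(4).tolist(),[np.linalg.norm(P[i]-P[i-1]).round(4) for i in range(4)])
a=cv2.resize(I["top"][140:260,300:400],None,fx=5,fy=5,interpolation=2)
b=cv2.resize(I["scene"][200:330,280:420],None,fx=4.6,fy=4.6,interpolation=2)
cv2.imwrite("pics/ct.png",a);cv2.imwrite("pics/cs.png",b)
c=cv2.resize(I["scene"][375:465,310:405],None,fx=4,fy=4,interpolation=2)
d=cv2.resize(I["top"][225:315,420:480],None,fx=4,fy=4,interpolation=2)
cv2.imwrite("pics/cc.png",np.hstack([c,d]))
E
```

```text
scene (28.52635383605957, 75.05793762207031) [[322.6, 438.1], [371.5, 381.1], [393.1, 399.7], [344.3, 456.7]]
top (62.006874084472656, 20.39902687072754) [[431.0, 242.2], [450.2, 235.5], [470.6, 294.1], [451.3, 300.8]]
[[0.5516, -0.3035, 0.012], [0.5667, -0.3504, 0.012], [0.4252, -0.3938, 0.012], [0.4102, -0.3471, 0.012]] [np.float64(0.148), np.float64(0.0494), np.float64(0.1481), np.float64(0.049)]
```

View pics/ct.png

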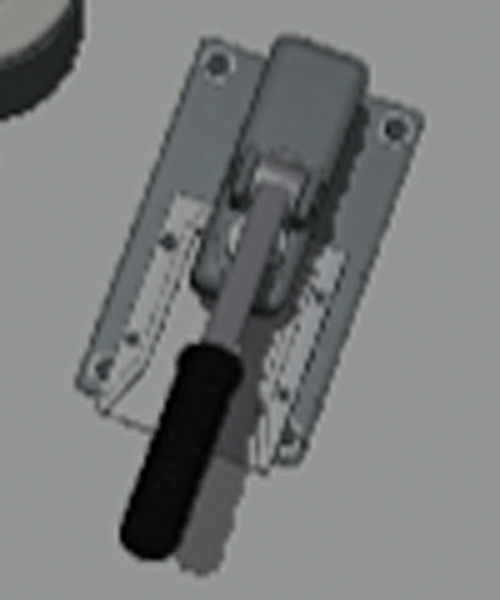

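View pics/cs.png

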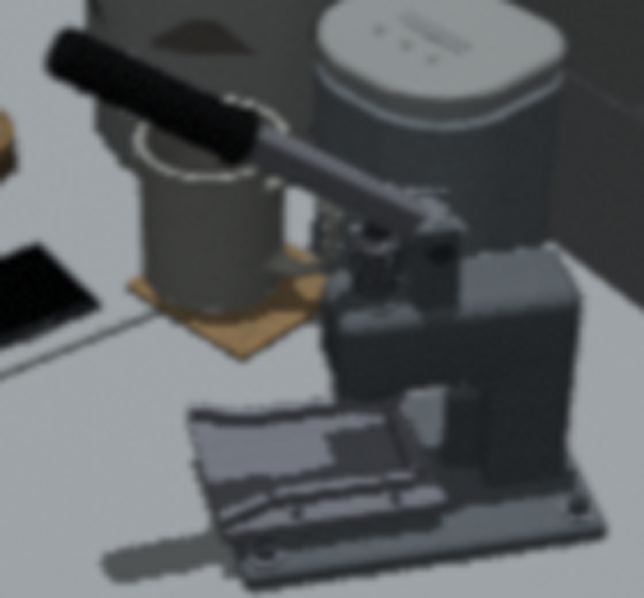

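View pics/cc.png

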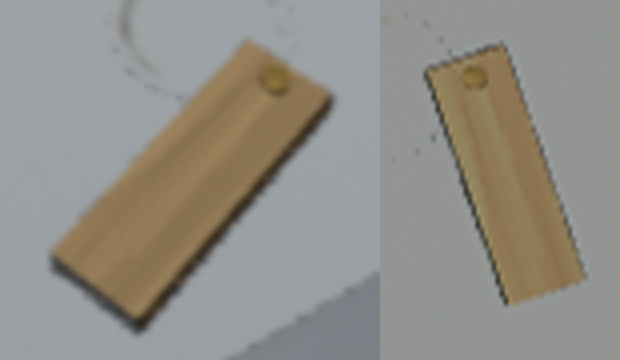

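The crops show these pixels:
- **Foot plate, top crop:** corners at (203,38), (423,115), (80,392) and (297,463).
- **Bed front edge, top crop:** (98,410) to (268,475).
- **Grip:** tip at (152,535) in the top crop and about (68,55) in the scene crop.
- **Sample and rivet:** the rivet is at (275,80) in the scene crop and (475,77) in the top crop.

```bash
python3 - <<'E'
from h import *
T,S=manip.camera_model("top"),manip.camera_model("scene")
t=lambda x,y:((x+.5)/5-.5+300,(y+.5)/5-.5+140)
s=lambda x,y:((x+.5)/4.6-.5+280,(y+.5)/4.6-.5+200)
r4=lambda v:np.round(v,4).tolist()
print("rivet",tri((T,(443.6,244)),(S,(378.6,394.9))))
print("samp near corners",tri((T,(451.3,300.8)),(S,(322.6,438.1))),tri((T,(470.6,294.1)),(S,(344.3,456.7))))
F=[onz(T,t(*p),.01) for p in((203,38),(423,115),(297,463),(80,392))]
for a in F:print(r4(a))
print([r4(np.linalg.norm(F[i]-F[i-1])) for i in range(4)])
axs=[F[0]-F[3],F[1]-F[2]]; print("yaw foot",[np.degrees(np.arctan2(a[1],a[0])) for a in axs])
print("foot FR",tri((T,t(297,463)),(S,s(245,587))),"BR",tri((T,t(423,115)),(S,s(605,532))))
print("bed FR",tri((T,t(268,475)),(S,s(220,530))),"FL",tri((T,t(98,410)),(S,s(193,420))))
B=[onz(T,t(*p),.03) for p in((98,410),(268,475))];print(r4(B),r4(np.linalg.norm(B[0]-B[1])),r4((B[0]+B[1])/2))
print("grip tip",tri((T,t(152,535)),(S,s(68,55))),"grip base",tri((T,t(212,365)),(S,s(238,135))))
E
```

```text
rivet (array([ 0.54709094, -0.33385941,  0.012856  ]), [np.float64(0.5), np.float64(0.5)])
samp near corners (array([ 0.41078694, -0.34880942,  0.00678022]), [np.float64(1.0), np.float64(1.0)]) (array([ 0.42505899, -0.39635661,  0.00314526]), [np.float64(0.3), np.float64(0.3)])
[0.7889, -0.0905, 0.01]
[0.7484, -0.1968, 0.01]
[0.5798, -0.1309, 0.01]
[0.6166, -0.0266, 0.01]
[0.1838, 0.1137, 0.1811, 0.1106]
yaw foot [np.float64(-20.352853744347517), np.float64(-21.362784160322075)]
foot FR (array([ 0.57967072, -0.1310868 ,  0.00224192]), [np.float64(0.7), np.float64(0.7)]) BR (array([ 0.7494805 , -0.19751652,  0.00342342]), [np.float64(0.1), np.float64(0.1)])
bed FR (array([ 0.57368934, -0.11575119,  0.03076867]), [np.float64(0.7), np.float64(0.7)]) FL (array([ 0.60793828, -0.03592796,  0.02582646]), [np.float64(1.8), np.float64(1.8)])
[[0.606, -0.0351, 0.03], [0.5731, -0.1155, 0.03]] 0.0869 [0.5896, -0.0753, 0.03]
grip tip (array([ 0.53678935, -0.05439228,  0.2803907 ]), [np.float64(0.6), np.float64(0.6)]) grip base (array([ 0.60745627, -0.08145039,  0.22823605]), [np.float64(0.2), np.float64(0.2)])
```

The measurements agree with each other: die at about (0.667,-0.105), press yaw about -21°, sample centre at about (0.488,-0.349), yaw about 17°. The moves only turn about tool z, so I'll check in free air whether an out-of-reach target makes the tool lean.

Emit:
drive_tool([
  [[85,0,0,-1.6,0],[85,0,0,-3.2,0],[85,0,0,-4.8,0],[85,0,0,-6.4,0],[85,0,0,-8,0],[85,0,0,-9.6,0],[85,0,0,-11.2,0],[85,0,0,-12.8,0],[85,0,0,-14.4,0],[85,0,0,-16,0]],
])

```text
t: 1.1
tcp_pos: [0.2323, 0.5792, 0.7122]
tool_rot: [0.19, 0.982, 0.0, 0.0]
force: [1.2, 2.7, 1.7]
finger_gap: 0.995
gripper_force: 0.0
```

Emit:
drive_tool([
  [[85,0,0,-1.6,0],[85,0,0,-3.2,0],[85,0,0,-4.8,0],[85,0,0,-6.4,0],[85,0,0,-8,0],[85,0,0,-9.6,0]],
])

```text
t: 1.7
tcp_pos: [0.2028, 0.5053, 0.7873]
tool_rot: [0.19, 0.982, 0.011, 0.002]
force: [0.2, -0.1, -0.3]
finger_gap: 0.997
gripper_force: 0.0
```

```bash
python3 -c "
from h import *
s=manip.sense();print(s['t'],s['q'].round(3),s['tcp_pos'],s['tool_rot'])"
```

```text
1.7 [ 0.981  0.371  0.219  0.008  2.529 -0.201] [0.20278347 0.50529639 0.78731422] [0.18972693 0.9817738  0.01090996 0.0022063 ]
```

Emit:
drive_tool([
  [[85,0,0,-10,0],[85,0,0,-20,0],[85,0,0,-20,0],[85,0,0,-20,0],[85,0,0,-20,0]],
])

```text
t: 2.2
tcp_pos: [0.1679, 0.4185, 0.845]
tool_rot: [0.19, 0.982, 0.02, 0.004]
force: [0.1, -0.6, -0.1]
finger_gap: 0.994
gripper_force: 0.0
```

```bash
python3 -c "
from h import *
s=manip.sense();print(s['t'],s['q'].round(3),s['tcp_pos'],R.from_quat(s['tool_rot']).as_matrix().round(3))"
```

```text
2.2 [ 0.934  0.251  0.219  0.02   2.633 -0.237] [0.16792453 0.41853687 0.84503921] [[-0.928  0.372  0.015]
 [ 0.373  0.927  0.037]
 [-0.     0.04  -0.999]]
```

Emit:
drive_tool([
  [[85,0,0,1.6,0],[85,0,0,3.2,0],[85,0,0,4.8,0]],
])

```text
t: 2.5
tcp_pos: [0.1703, 0.4242, 0.7066]
tool_rot: [0.19, 0.982, 0.02, 0.004]
force: [1.0, 1.3, -0.2]
finger_gap: 0.998
gripper_force: 0.0
```

```bash
python3 -c "
from h import *
s=manip.sense();print(s['t'],s['q'].round(3),s['tcp_pos'],R.from_quat(s['tool_rot']).as_matrix().round(3))"
```

```text
2.5 [ 0.937  0.083  0.847  0.012  2.172 -0.245] [0.17030065 0.42419963 0.7065845 ] [[-0.928  0.372  0.016]
 [ 0.373  0.927  0.038]
 [-0.001  0.041 -0.999]]
```

```bash
cat >> h.py <<'E'
def to(p,az=None,base=None):
    "shift in units for TCP target p, yaw in units for tool-y azimuth az (deg)"
    s=manip.sense() if base is None else base
    M=R.from_quat(s["tool_rot"]).as_matrix()
    d=M.T@(np.array(p)-s["tcp_pos"])/.03
    a0=np.degrees(np.arctan2(M[1,1],M[0,1]))
    y=0 if az is None else -((az-a0+180)%360-180)/8
    return d.round(2).tolist(),round(y,2)
def st():
    s=manip.sense();M=R.from_quat(s["tool_rot"]).as_matrix();az=lambda v:np.degrees(np.arctan2(v[1],v[0])).round(1)
    print(round(s["t"],2),s["tcp_pos"].round(4),"tilt",np.degrees(np.arccos(-M[2,2])).round(1),"leanaz",az(M[:,2]),"xaz",az(M[:,0]),"yaz",az(M[:,1]),"yz",M[2,1].round(3),"q",s["q"].round(2),"gap",round(s["finger_gap"],3),"F",s["force"].round(1),"gf",s["gripper_force"])
E
python3 -c "
from h import *
st();print(to((.45,.1,.5),107.2),to((.488,-.349,.12),107.2))"
```

```text
2.5 [0.1703 0.4242 0.7066] tilt 2.3 leanaz 67.4 xaz 158.1 yaz 68.1 yz 0.041 q [ 0.94  0.08  0.85  0.01  2.17 -0.24] gap 0.998 F [ 1.   1.3 -0.2] gf 0.0
([-12.68, -6.83, 6.62], np.float64(-4.89)) ([-19.42, -20.75, 18.73], np.float64(-4.89))
```

Emit:
drive_tool([
  [[85,-12.7,-6.8,6.6,-1],[85,-12.7,-6.8,6.6,-2],[85,-12.7,-6.8,6.6,-3],[85,-12.7,-6.8,6.6,-4],[85,-12.7,-6.8,6.6,-4.9],[85,-12.7,-6.8,6.6,-4.9],[85,-12.7,-6.8,6.6,-4.9],[85,-12.7,-6.8,6.6,-4.9],[85,-12.7,-6.8,6.6,-4.9],[85,-12.7,-6.8,6.6,-4.9]],
])

```text
t: 3.5
tcp_pos: [0.4441, 0.1079, 0.5067]
tool_rot: [-0.15, 0.988, 0.017, 0.01]
force: [1.4, 0.9, 1.0]
finger_gap: 0.994
gripper_force: 0.0
```

```bash
python3 -c "
from h import *
st();print(to((.488,-.349,.10),107.2))"
```

```text
3.5 [0.4441 0.1079 0.5067] tilt 2.2 leanaz 69.1 xaz -162.7 yaz 107.3 yz 0.031 q [-0.03  0.06  1.37  0.04  1.7  -1.9 ] gap 0.994 F [1.4 0.9 1. ] gf 0.0
([3.45, -15.38, 13.01], np.float64(0.01))
```

Emit:
drive_tool([
  [[85,3.4,-15.4,13,0],[85,3.4,-15.4,13,0],[85,3.4,-15.4,13,0],[85,3.4,-15.4,13,0],[85,3.4,-15.4,13,0],[85,3.4,-15.4,13,0],[85,3.4,-15.4,13,0],[85,3.4,-15.4,13,0],[85,3.4,-15.4,13,0],[85,3.4,-15.4,13,0]],
])

```text
t: 4.5
tcp_pos: [0.4808, -0.2644, 0.175]
tool_rot: [-0.15, 0.988, 0.017, 0.01]
force: [0.5, 0.1, 0.6]
finger_gap: 0.994
gripper_force: 0.0
```

```bash
python3 -c "
from h import *
st();print(to((.488,-.349,.03),107.2),to((.488,-.349,0.001),107.2))"
```

```text
4.5 [ 0.4808 -0.2644  0.175 ] tilt 2.3 leanaz 68.9 xaz -162.7 yaz 107.3 yz 0.031 q [-0.73  0.5   1.68  0.04  0.98 -2.62] gap 0.994 F [0.5 0.1 0.6] gf 0.0
([0.73, -2.91, 4.73], np.float64(0.02)) ([0.75, -2.94, 5.7], np.float64(0.02))
```

Emit:
drive_tool([
  [[85,0.7,-2.9,3,0],[85,0.7,-2.9,3,0],[85,0.7,-2.9,3,0],[85,0.7,-2.9,4.4,0],[85,0.7,-2.9,5.3,0],[85,0.7,-2.9,5.65,0],[85,0.7,-2.9,5.7,0],[60,0.7,-2.9,5.7,0],[40,0.7,-2.9,5.7,0],[40,0.7,-2.9,5.7,0]],
], squeeze=40)

```text
t: 5.5
tcp_pos: [0.4911, -0.3477, 0.0049]
tool_rot: [-0.151, 0.988, 0.014, 0.011]
force: [0.5, -1.5, 1.6]
finger_gap: 0.563
gripper_force: 40.9
```

```bash
python3 -c "
from h import *
st()"
```

```text
5.5 [ 0.4911 -0.3477  0.0049] tilt 2.1 leanaz 60.6 xaz -162.7 yaz 107.4 yz 0.025 q [-0.82  0.82  1.63  0.05  0.71 -2.73] gap 0.563 F [ 0.5 -1.5  1.6] gf 40.94925045850687
```

```bash
python3 -c "
from h import *
print(to((.491,-.348,.05)),to((.50,-.27,.05),69),to((.50,-.27,.0065),69))"
```

```text
([-0.03, 0.03, -1.5], 0) ([-1.09, 2.42, -1.41], np.float64(4.8)) ([-1.06, 2.39, 0.03], np.float64(4.8))
```

Emit:
drive_tool([
  [[40,0,0,-0.8,0],[40,0,0,-1.5,0],[40,-0.4,0.8,-1.5,1],[40,-0.8,1.6,-1.4,2],[40,-1.1,2.4,-1.4,3],[40,-1.1,2.4,-1.4,4],[40,-1.1,2.4,-1.4,4.8],[40,-1.1,2.4,-0.9,4.8],[40,-1.1,2.4,-0.4,4.8],[40,-1.1,2.4,-0.05,4.8]],
])

```text
t: 6.5
tcp_pos: [0.4994, -0.2673, 0.0064]
tool_rot: [0.183, 0.983, 0.019, 0.004]
force: [-0.6, 0.5, 0.1]
finger_gap: 0.568
gripper_force: 42.3
```

Emit:
drive_tool([
  [[40,0,0,0.05,0],[85,0,0,0.05,0],[85,0,0,0.05,0],[85,0,0,0.05,0],[85,0,0,-1,0],[85,0,0,-2.5,0],[85,0,0,-4.1,0],[85,0,0,-5.7,0],[85,0,0,-7.3,0]],
])

```text
t: 7.4
tcp_pos: [0.4961, -0.2753, 0.2279]
tool_rot: [0.183, 0.983, 0.019, 0.004]
force: [0.7, 0.1, -0.4]
finger_gap: 0.999
gripper_force: 0.0
```

```bash
python3 -c "
from h import *
st()
T=manip.camera_model('top');im=manip.snapshot('top')[:,:,::-1].copy();cv2.imwrite('pics/top1.png',im)
print([tri((T,a),(manip.camera_model('scene'),b)) for a,b in [((515,115),(500,120)),((457,183),(445,325))]])
"
```

```text
7.4 [ 0.4961 -0.2753  0.2279] tilt 2.2 leanaz 68.0 xaz 158.9 yaz 68.9 yz 0.039 q [-0.72  0.46  1.58  0.04  1.12 -1.94] gap 0.999 F [ 0.7  0.1 -0.4] gf 0.0
[(array([ 0.72633299, -0.34370726,  0.51947567]), [np.float64(3.5), np.float64(3.5)]), (array([ 0.68000579, -0.34507067,  0.13416049]), [np.float64(3.9), np.float64(3.9)])]
```

```bash
python3 -c "
from h import *
print(to((.72,-.165,.60),69))
T=manip.camera_model('top');print(onz(T,(430,105),0))"
```

```text
([-5.67, 6.57, -11.82], np.float64(-0.0))
[ 0.89123723 -0.31525872  0.        ]
```

Emit:
drive_tool([
  [[85,-1,1,-3,0],[85,-2,2,-5,0],[85,-5.7,6.6,-11.8,0],[85,-5.7,6.6,-11.8,0],[85,-5.7,6.6,-11.8,0],[85,-5.7,6.6,-11.8,0],[85,-5.7,6.6,-11.8,0],[85,-5.7,6.6,-11.8,0],[85,-5.7,6.6,-11.8,0],[85,-7.7,6.6,-13.2,0]],
])

```text
t: 8.45
tcp_pos: [0.7363, -0.1709, 0.5987]
tool_rot: [0.181, 0.983, 0.019, 0.014]
force: [-19.5, 2.0, 13.0]
finger_gap: 0.995
gripper_force: 0.0
```

```bash
python3 -c "
from h import *
st()"
```

```text
8.45 [ 0.7363 -0.1709  0.5987] tilt 2.7 leanaz 43.9 xaz 159.2 yaz 69.2 yz 0.043 q [-0.39  0.67  0.22  0.06  2.24 -1.57] gap 0.995 F [-19.5   2.   13. ] gf 0.0
```

Emit:
drive_tool([
  [[85,-10,0,-7,0],[85,-10,0,-7,0],[85,-10,0,-7,0],[85,-10,0,-7,0]],
])

```text
t: 8.85
tcp_pos: [0.7435, -0.196, 0.5947]
tool_rot: [0.184, 0.982, 0.018, 0.03]
force: [1.1, -0.3, 0.6]
finger_gap: 0.994
gripper_force: 0.0
```

```bash
python3 -c "
from h import *
st()"
```

```text
8.85 [ 0.7435 -0.196   0.5947] tilt 4.0 leanaz 19.4 xaz 158.8 yaz 68.9 yz 0.046 q [-0.42  0.67  0.22  0.06  2.2  -1.59] gap 0.994 F [ 1.1 -0.3  0.6] gf 0.0
```

Emit:
drive_tool([
  [[85,-12,0,-7,0],[85,-12,0,-7,0],[85,-12,0,-7,0],[85,-12,0,-7,0],[85,-12,0,-7,0],[85,-12,0,-7,0],[85,-12,0,-7,0],[85,-12,0,-7,0],[85,-12,0,-7,0],[85,-12,0,-7,0]],
])

```text
t: 9.85
tcp_pos: [0.7598, -0.2262, 0.576]
tool_rot: [0.183, 0.982, 0.016, 0.045]
force: [-0.3, 0.0, 0.4]
finger_gap: 0.994
gripper_force: 0.0
```

```bash
python3 -c "
from h import *
st()"
```

```text
9.85 [ 0.7598 -0.2262  0.576 ] tilt 5.5 leanaz 9.3 xaz 158.7 yaz 69.0 yz 0.049 q [-0.45  0.7   0.22  0.07  2.14 -1.61] gap 0.994 F [-0.3  0.   0.4] gf 0.0
```

Emit:
drive_tool([
  [[85,-15,3,-8,0],[85,-15,3,-8,0]],
])

```text
t: 10.05
tcp_pos: [0.774, -0.2212, 0.575]
tool_rot: [0.184, 0.981, 0.015, 0.063]
force: [0.1, 0.7, 0.1]
finger_gap: 0.995
gripper_force: 0.0
```

Emit:
drive_tool([
  [[85,-15,3,-8,0],[85,-15,3,-8,0]],
])

```text
t: 10.25
tcp_pos: [0.7859, -0.2164, 0.5757]
tool_rot: [0.183, 0.98, 0.014, 0.079]
force: [0.3, 0.9, -0.3]
finger_gap: 0.995
gripper_force: 0.0
```

Emit:
drive_tool([
  [[85,-15,3,-8,0],[85,-15,3,-8,0]],
])

```text
t: 10.45
tcp_pos: [0.7958, -0.2124, 0.5795]
tool_rot: [0.184, 0.978, 0.013, 0.096]
force: [-0.1, -0.2, 0.1]
finger_gap: 0.994
gripper_force: 0.0
```

```bash
python3 -c "
from h import *
st()"
```

```text
10.45 [ 0.7958 -0.2124  0.5795] tilt 11.1 leanaz -3.1 xaz 158.4 yaz 69.1 yz 0.06 q [-0.42  0.7   0.22  0.08  2.04 -1.58] gap 0.994 F [-0.1 -0.2  0.1] gf 0.0
```

Emit:
drive_tool([
  [[85,-15,-6,-12,0],[85,-15,-6,-12,0]],
])

```text
t: 10.65
tcp_pos: [0.7809, -0.247, 0.5976]
tool_rot: [0.184, 0.977, 0.011, 0.111]
force: [0.5, -0.0, 0.8]
finger_gap: 0.994
gripper_force: 0.0
```

Emit:
drive_tool([
  [[85,-15,-6,-12,0],[85,-15,-6,-12,0]],
])

```text
t: 10.85
tcp_pos: [0.765, -0.279, 0.6164]
tool_rot: [0.185, 0.974, 0.008, 0.128]
force: [-0.0, -0.6, 0.3]
finger_gap: 0.995
gripper_force: 0.0
```

Emit:
drive_tool([
  [[85,-15,-6,-12,0],[85,-15,-6,-12,0]],
])

```text
t: 11.05
tcp_pos: [0.7496, -0.306, 0.6338]
tool_rot: [0.185, 0.972, 0.005, 0.143]
force: [-0.1, -0.0, 0.7]
finger_gap: 0.995
gripper_force: 0.0
```

```bash
python3 -c "
from h import *
st()"
```

```text
11.05 [ 0.7496 -0.306   0.6338] tilt 16.5 leanaz -8.6 xaz 158.0 yaz 69.0 yz 0.063 q [-0.57  0.64  0.22  0.13  2.02 -1.69] gap 0.995 F [-0.1 -0.   0.7] gf 0.0
```

Emit:
drive_tool([
  [[85,-15,-5,-12,0],[85,-15,-5,-12,0]],
])

```text
t: 11.25
tcp_pos: [0.7352, -0.3259, 0.652]
tool_rot: [0.184, 0.97, 0.002, 0.159]
force: [0.4, -0.5, 0.5]
finger_gap: 0.999
gripper_force: 0.0
```

Emit:
drive_tool([
  [[85,-15,-5,-12,0],[85,-15,-5,-12,0]],
])

```text
t: 11.45
tcp_pos: [0.7202, -0.3439, 0.6707]
tool_rot: [0.184, 0.967, -0.001, 0.175]
force: [-0.7, 0.4, 0.8]
finger_gap: 0.997
gripper_force: 0.0
```

Emit:
drive_tool([
  [[85,-15,-5,-12,0],[85,-15,-5,-12,0]],
])

```text
t: 11.65
tcp_pos: [0.7044, -0.3603, 0.6897]
tool_rot: [0.184, 0.964, -0.006, 0.191]
force: [0.0, 0.7, 0.7]
finger_gap: 0.998
gripper_force: 0.0
```

Emit:
drive_tool([
  [[85,-15,-5,-12,0],[85,-15,-5,-12,0]],
])

```text
t: 11.85
tcp_pos: [0.6881, -0.3749, 0.7088]
tool_rot: [0.185, 0.961, -0.01, 0.206]
force: [1.0, -0.5, -0.2]
finger_gap: 0.989
gripper_force: 0.0
```

Emit:
drive_tool([
  [[85,-15,-5,-10,0],[85,-15,-5,-10,0]],
])

```text
t: 12.05
tcp_pos: [0.6764, -0.3905, 0.7232]
tool_rot: [0.185, 0.957, -0.015, 0.222]
force: [1.1, 0.5, -0.3]
finger_gap: 0.996
gripper_force: 0.0
```

Emit:
drive_tool([
  [[85,-15,-5,-10,0],[85,-15,-5,-10,0]],
])

```text
t: 12.25
tcp_pos: [0.664, -0.4044, 0.7378]
tool_rot: [0.185, 0.953, -0.02, 0.238]
force: [0.7, 0.1, -0.5]
finger_gap: 0.997
gripper_force: 0.0
```

```bash
python3 - <<'E'
from h import *
st()
T=manip.camera_model('top');n='top';im=cv2.imread('pics/top1.png')
# fresh picture: sample where laid
im=manip.snapshot('top')[:,:,::-1].copy()
x0,y0,x1,y1=375,215,470,340;c=im[y0:y1,x0:x1]
hsv=cv2.cvtColor(c,cv2.COLOR_BGR2HSV);m=((hsv[...,1]>70)&(hsv[...,2]>60)).astype(np.uint8)
k=max(cv2.findContours(m,0,1)[0],key=cv2.contourArea);r=cv2.minAreaRect(k);b=cv2.boxPoints(r)+[x0,y0]
P=np.array([onz(T,q,.012) for q in b]);print(b.round(1).tolist(),P.round(4).tolist(),P.mean(0),[np.linalg.norm(P[i]-P[i-1]).round(4) for i in range(4)])
cv2.imwrite('pics/top2.png',cv2.resize(im[130:340,280:480],None,fx=2.8,fy=2.8,interpolation=2))
E
```

```text
12.25 [ 0.664  -0.4044  0.7378] tilt 27.6 leanaz -15.8 xaz 157.2 yaz 68.7 yz 0.05 q [-0.78  0.51  0.22  0.24  1.97 -1.82] gap 0.997 F [ 0.7  0.1 -0.5] gf 0.0
[[395.7, 291.4], [415.7, 233.5], [435.0, 240.1], [415.1, 298.1]] [[0.4355, -0.2149, 0.012], [0.5736, -0.2673, 0.012], [0.5564, -0.3134, 0.012], [0.4186, -0.2607, 0.012]] [ 0.49602228 -0.26409267  0.012     ] [np.float64(0.0489), np.float64(0.1477), np.float64(0.0492), np.float64(0.1475)]
```

View pics/top2.png

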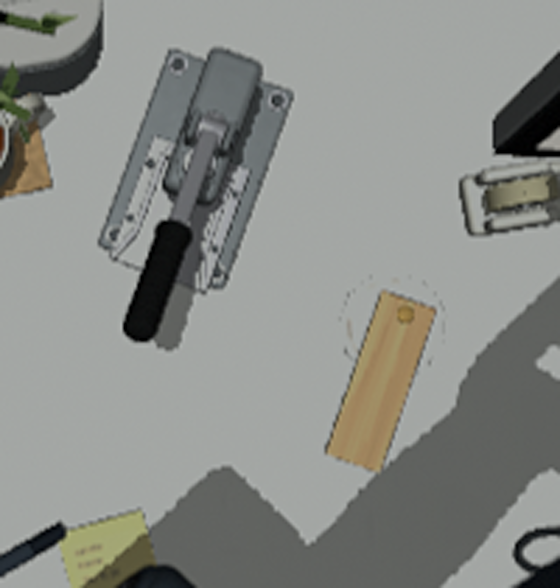

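The top crop shows the sample re-laid cleanly. It lies parallel to the press, with its rivet at crop (405,315) and its near end at (355,460). The tool now leans 27.6° along the press axis.

```bash
python3 -c "
from h import *
print(to((.444,-.244,.10),69.0))"
```

```text
([17.64, 1.31, 14.92], np.float64(-0.05))
```

Emit:
drive_tool([
  [[85,17.6,1.3,14.9,0],[85,17.6,1.3,14.9,0],[85,17.6,1.3,14.9,0],[85,17.6,1.3,14.9,0],[85,17.6,1.3,14.9,0],[85,17.6,1.3,14.9,0],[85,17.6,1.3,14.9,0],[85,17.6,1.3,14.9,0],[85,17.6,1.3,14.9,0],[85,17.6,1.3,14.9,0]],
])

```text
t: 13.3
tcp_pos: [0.5124, -0.2916, 0.2954]
tool_rot: [0.185, 0.953, -0.02, 0.238]
force: [0.3, -0.0, -1.4]
finger_gap: 0.994
gripper_force: 0.0
```

```bash
python3 -c "
from h import *
st();print(to((.444,-.244,.06)),to((.444,-.244,.03)),to((.444,-.244,.002)))"
```

```text
13.3 [ 0.5124 -0.2916  0.2954] tilt 27.6 leanaz -15.8 xaz 157.3 yaz 68.7 yz 0.049 q [-0.83  0.26  1.8   0.39  0.7  -2.27] gap 0.994 F [ 0.3 -0.  -1.4] gf 0.0
([6.03, 0.26, 5.74], 0) ([6.49, 0.21, 6.62], 0) ([6.92, 0.17, 7.45], 0)
```

Emit:
drive_tool([
  [[85,6,0.25,5.7,0],[85,6,0.25,5.7,0],[85,6,0.25,5.7,0],[85,6,0.25,5.7,0],[85,6,0.25,5.7,0],[85,6,0.25,5.7,0],[85,6.5,0.2,6.6,0],[85,6.8,0.2,7.2,0],[85,6.9,0.2,7.4,0],[85,6.9,0.2,7.4,0]],
])

```text
t: 14.3
tcp_pos: [0.4998, -0.2547, 0.0738]
tool_rot: [0.193, 0.961, -0.021, 0.198]
force: [0.1, 0.2, -0.5]
finger_gap: 0.99
gripper_force: 0.0
```

```bash
python3 -c "
from h import *
st()
s=manip.sense();cm=manip.camera_model('wrist');cv2.imwrite('pics/w1.png',manip.snapshot('wrist')[:,:,::-1])"
```

```text
14.3 [ 0.4998 -0.2547  0.0738] tilt 23.0 leanaz -17.3 xaz 156.9 yaz 67.8 yz 0.036 q [-0.77  0.64  2.02  0.96  0.22 -2.85] gap 0.99 F [ 0.1  0.2 -0.5] gf 0.0
```

View pics/w1.png

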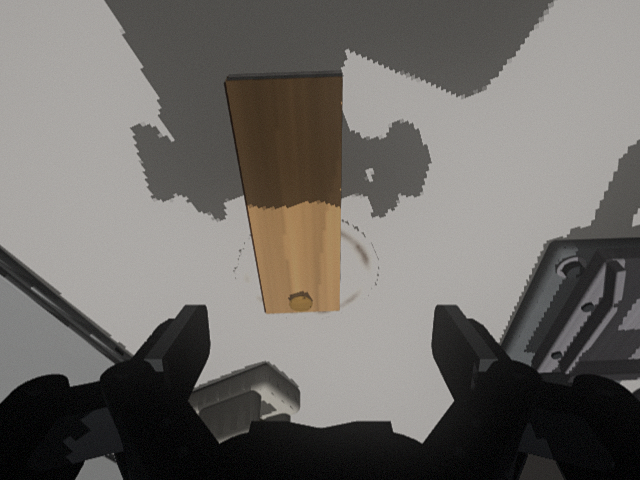

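The wrist view shows the sample centred sideways, with its near end at the top (285,75) and its rivet at (300,300). The fingers sit over the far end because joint 6 reached its range limit. I'll flip the tool half a turn out of that limit and regain the lost lean.

```bash
python3 -c "
from h import *
print(to((.55,-.24,.30)),to((.72,-.18,.58)))"
```

```text
([-4.18, 1.36, -6.38], 0) ([-11.88, 5.7, -13.1], 0)
```

Emit:
drive_tool([
  [[85,-4.2,1.4,-6.4,0],[85,-4.2,1.4,-6.4,0],[85,-4.2,1.4,-6.4,1],[85,-4.2,1.4,-6.4,2],[85,-4.2,1.4,-6.4,3],[85,-11.9,5.7,-13.1,4],[85,-11.9,5.7,-13.1,5],[85,-11.9,5.7,-13.1,6],[85,-11.9,5.7,-13.1,7],[85,-11.9,5.7,-13.1,8]],
])

```text
t: 15.35
tcp_pos: [0.6473, -0.204, 0.4437]
tool_rot: [0.638, 0.744, 0.079, 0.183]
force: [1.0, -1.4, -0.7]
finger_gap: 0.993
gripper_force: 0.0
```

Emit:
drive_tool([
  [[85,0,0,0,1],[85,0,0,0,2],[85,0,0,0,3],[85,0,0,0,4],[85,0,0,0,5],[85,0,0,0,6],[85,0,0,0,7],[85,0,0,0,8],[85,0,0,0,9],[85,0,0,0,10]],
])

```text
t: 16.35
tcp_pos: [0.6467, -0.2046, 0.4413]
tool_rot: [0.967, 0.16, 0.177, 0.089]
force: [0.2, 0.3, -0.9]
finger_gap: 0.993
gripper_force: 0.0
```

```bash
python3 -c "
from h import *
st();print(to((.76,-.20,.60),-111))"
```

```text
16.35 [ 0.6467 -0.2046  0.4413] tilt 22.9 leanaz -17.2 xaz 21.1 yaz -73.4 yz 0.229 q [-0.51  0.28  1.32  0.09  1.15  0.72] gap 0.993 F [ 0.2  0.3 -0.9] gf 0.0
([5.06, 2.12, -3.49], np.float64(4.7))
```

Emit:
drive_tool([
  [[85,5,2.1,-3.5,1],[85,5,2.1,-3.5,2],[85,5,2.1,-3.5,3],[85,5,2.1,-3.5,4],[85,7,2.5,-4.5,4.5],[85,7,2.5,-4.5,4.5]],
])

```text
t: 16.95
tcp_pos: [0.805, -0.1854, 0.6522]
tool_rot: [0.969, -0.144, 0.199, 0.03]
force: [0.3, -0.4, 0.7]
finger_gap: 0.997
gripper_force: 0.0
```

Emit:
drive_tool([
  [[85,15,5,-12,0],[85,15,5,-12,0]],
])

```text
t: 17.15
tcp_pos: [0.793, -0.2108, 0.6794]
tool_rot: [0.967, -0.143, 0.208, 0.031]
force: [0.4, -0.5, 0.1]
finger_gap: 0.993
gripper_force: 0.0
```

Emit:
drive_tool([
  [[85,15,5,-12,0],[85,15,5,-12,0]],
])

```text
t: 17.35
tcp_pos: [0.7704, -0.2317, 0.7142]
tool_rot: [0.962, -0.143, 0.23, 0.035]
force: [-0.5, -0.2, 0.1]
finger_gap: 0.996
gripper_force: 0.0
```

Emit:
drive_tool([
  [[85,15,5,-12,0],[85,15,5,-12,0]],
])

```text
t: 17.55
tcp_pos: [0.7497, -0.2494, 0.7399]
tool_rot: [0.958, -0.142, 0.246, 0.038]
force: [0.2, 0.2, -0.1]
finger_gap: 0.989
gripper_force: 0.0
```

```bash
python3 -c "
from h import *
st()"
```

```text
17.55 [ 0.7497 -0.2494  0.7399] tilt 28.8 leanaz -17.2 xaz -16.8 yaz -106.9 yz 0.003 q [-0.5   0.52  0.22  0.1   1.91  1.43] gap 0.989 F [ 0.2  0.2 -0.1] gf 0.0
```

```bash
python3 -c "
from h import *
print(to((.444,-.244,.10),-111))"
```

```text
([-18.88, 2.73, 13.97], np.float64(0.51))
```

Emit:
drive_tool([
  [[85,-18.9,2.7,14,0.5],[85,-18.9,2.7,14,0.5],[85,-18.9,2.7,14,0.5],[85,-18.9,2.7,14,0.5],[85,-18.9,2.7,14,0.5],[85,-18.9,2.7,14,0.5],[85,-18.9,2.7,14,0.5],[85,-18.9,2.7,14,0.5],[85,-18.9,2.7,14,0.5],[85,-18.9,2.7,14,0.5]],
])

```text
t: 18.55
tcp_pos: [0.5428, -0.2443, 0.3048]
tool_rot: [0.953, -0.176, 0.246, 0.03]
force: [0.7, -1.1, -0.2]
finger_gap: 0.995
gripper_force: 0.0
```

Emit:
drive_tool([
  [[85,-5.5,0.8,4.1,0],[85,-5.5,0.8,4.1,0],[85,-5.5,0.8,4.1,0],[85,-5.5,0.8,4.1,0]],
])

```text
t: 18.95
tcp_pos: [0.4836, -0.2322, 0.1665]
tool_rot: [0.952, -0.173, 0.251, 0.023]
force: [0.4, -0.3, 0.5]
finger_gap: 0.999
gripper_force: 0.0
```

```bash
python3 -c "
from h import *
st();print(to((.444,-.244,.04),-111),to((.444,-.244,.002)))"
```

```text
18.95 [ 0.4836 -0.2322  0.1665] tilt 29.1 leanaz -15.6 xaz -21.3 yaz -110.0 yz -0.043 q [-0.8   0.42  2.09  0.96  0.3   0.25] gap 0.999 F [ 0.4 -0.3  0.5] gf 0.0
([-3.0, 1.0, 3.12], np.float64(0.13)) ([-3.61, 1.05, 4.22], 0)
```

Emit:
drive_tool([
  [[85,-3,1,3.1,0],[85,-3,1,3.1,0],[85,-3,1,3.1,0],[85,-3,1,3.1,0],[85,-3,1,3.1,0],[85,-3,1,3.1,0]],
])

```text
t: 19.55
tcp_pos: [0.4555, -0.2409, 0.0585]
tool_rot: [0.951, -0.171, 0.256, 0.017]
force: [0.6, -0.1, -0.2]
finger_gap: 0.994
gripper_force: 0.0
```

```bash
python3 -c "
from h import *
st();print(to((.444,-.244,.04),-111),to((.444,-.244,.002)))"
```

```text
19.55 [ 0.4555 -0.2409  0.0585] tilt 29.8 leanaz -14.1 xaz -21.3 yaz -109.5 yz -0.054 q [-0.88  0.7   2.21  2.15  0.36 -1.07] gap 0.994 F [ 0.6 -0.1 -0.2] gf 0.0
([-0.58, 0.26, 0.36], np.float64(0.18)) ([-1.21, 0.33, 1.46], 0)
```

Emit:
drive_tool([
  [[85,-0.6,0.3,0.4,0],[85,-0.6,0.3,0.4,0],[85,-0.8,0.3,0.8,0],[85,-1,0.3,1.2,0],[85,-1.2,0.3,1.45,0],[85,-1.2,0.3,1.45,0]],
])

```text
t: 20.15
tcp_pos: [0.4444, -0.2416, 0.0022]
tool_rot: [0.951, -0.171, 0.256, 0.016]
force: [-0.9, -0.5, -1.2]
finger_gap: 0.992
gripper_force: 0.0
```

```bash
python3 -c "
from h import *
st();print(to((.444,-.244,.002),-111))"
```

```text
20.15 [ 0.4444 -0.2416  0.0022] tilt 29.7 leanaz -13.7 xaz -21.4 yaz -109.5 yz -0.058 q [-0.91  0.86  2.24  2.43  0.49 -1.4 ] gap 0.992 F [-0.9 -0.5 -1.2] gf 0.0
([0.01, 0.08, 0.01], np.float64(0.19))
```

Close with moderate grip and look with the wrist camera.

Emit:
drive_tool([
  [[60,0,0,0,0.2],[45,0,0,0,0.2],[40,0,0,0,0.2],[40,0,0,0,0.2]],
], squeeze=60)

```text
t: 20.55
tcp_pos: [0.4439, -0.2417, 0.0035]
tool_rot: [0.949, -0.185, 0.256, 0.013]
force: [-4.2, -1.4, 9.1]
finger_gap: 0.562
gripper_force: 61.8
```

Emit:
drive_tool([
  [[40,0.2,0,-0.4,0.2],[40,0.4,0,-0.8,0.2],[40,0.6,0,-1.2,0.2]],
])

```text
t: 20.85
tcp_pos: [0.4403, -0.2429, 0.0425]
tool_rot: [0.947, -0.197, 0.255, 0.008]
force: [-0.3, 0.2, -1.6]
finger_gap: 0.561
gripper_force: 61.9
```

```bash
python3 -c "
from h import *
st()
cv2.imwrite('pics/w2.png',np.vstack([manip.snapshot('wrist')[::2,::2,::-1],manip.snapshot('scene')[180:420,200:520,::-1]]))"
```

```text
20.85 [ 0.4403 -0.2429  0.0425] tilt 29.5 leanaz -13.7 xaz -25.0 yaz -112.3 yz -0.085 q [-0.92  0.75  2.24  2.24  0.41 -1.16] gap 0.561 F [-0.3  0.2 -1.6] gf 61.90515810158104
```

View pics/w2.png

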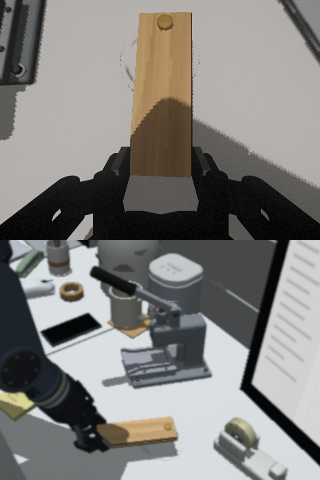

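The sample is held level, with its rivet end forward (rivet at (165,20) in the wrist half). Next I'll carry it sideways under the lever to the bed mouth.

```bash
python3 -c "
from h import *
print(to((.45,-.24,.065)),to((.498,-.040,.065)))"
```

```text
([0.55, -0.28, -0.49], 0) ([-0.64, -7.03, -0.51], 0)
```

Emit:
drive_tool([
  [[40,0.5,-0.3,-0.5,-0.2],[40,0.4,-1,-0.5,-0.2],[40,0.2,-2,-0.5,-0.2],[40,0,-3,-0.5,-0.2],[40,-0.1,-4,-0.5,-0.2],[40,-0.3,-5,-0.5,-0.2],[40,-0.5,-6,-0.5,-0.2],[40,-0.6,-7,-0.5,-0.2],[40,-0.6,-7,-0.5,-0.2]],
])

```text
t: 21.85
tcp_pos: [0.4985, -0.0372, 0.0637]
tool_rot: [0.95, -0.181, 0.254, 0.011]
force: [-0.8, -0.2, -1.2]
finger_gap: 0.565
gripper_force: 62.3
```

```bash
cat > m.py <<'E'
from h import *
def samp(z,roi=(320,200,410,330)):
    T=manip.camera_model('top');im=manip.snapshot('top')[:,:,::-1].copy();x0,y0,x1,y1=roi
    hsv=cv2.cvtColor(im[y0:y1,x0:x1],cv2.COLOR_BGR2HSV);m=((hsv[...,1]>70)&(hsv[...,0]<25)&(hsv[...,2]>40)).astype(np.uint8)
    k=max(cv2.findContours(m,0,1)[0],key=cv2.contourArea);b=cv2.boxPoints(cv2.minAreaRect(k))+[x0,y0]
    P=np.array([onz(T,q,z)[:2] for q in b]);u=np.array([.9336,-.3584]);n=np.array([.3584,.9336])
    Q=P-[.667,-.105];print("px",b.round(1).tolist());print("press xy",np.c_[Q@u,Q@n].round(4).tolist());return im
E
python3 -c "
from m import *
st();im=samp(.075)
w=manip.snapshot('wrist')[:,:,::-1]
cv2.imwrite('pics/p9.png',np.hstack([cv2.resize(w,(400,300)),cv2.resize(im[140:320,280:440],None,fx=1.667*1,fy=1.667,interpolation=2)]))"
```

```text
21.85 [ 0.4985 -0.0372  0.0637] tilt 29.5 leanaz -13.3 xaz -22.8 yaz -110.5 yz -0.071 q [-0.33  0.69  2.26  2.99  0.32 -1.37] gap 0.565 F [-0.8 -0.2 -1.2] gf 62.33978484990075
px [[309.0, 269.2], [331.7, 210.0], [351.2, 217.5], [328.5, 276.7]]
press xy [[-0.197, 0.0274], [-0.0502, 0.0242], [-0.0514, -0.0242], [-0.1979, -0.0208]]
```

View pics/p9.png

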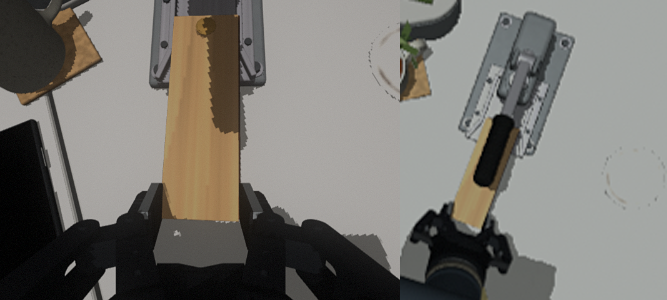

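Wrist half: the sample sits between the guides, with edges at columns 172 and 240 and guides at about 158 and 252. The top view agrees: front end at press x ≈ -51 mm, laterally centred within about 2 mm. Next I lower it.

```bash
python3 -c "
from h import *
u=np.array([.9336,-.3584,0]);p=np.array([.4985,-.0372,0])
for f,z in((-.006,.05),(-.006,.037),(.02,.036)):print(to(p+u*f+[0,0,z]))"
```

```text
([-0.43, -0.06, 0.29], 0)
([-0.64, -0.02, 0.67], 0)
([0.1, -0.02, 1.12], 0)
```

Emit:
drive_tool([
  [[40,-0.2,0,0.1,-0.1],[40,-0.4,0,0.3,-0.1],[40,-0.5,0,0.45,-0.1],[40,-0.6,0,0.6,-0.1],[40,-0.65,0,0.67,-0.1],[40,-0.65,0,0.67,-0.1]],
])

```text
t: 22.55
tcp_pos: [0.4926, -0.037, 0.0365]
tool_rot: [0.95, -0.178, 0.255, 0.014]
force: [0.2, -0.2, -2.2]
finger_gap: 0.558
gripper_force: 62.6
```

```bash
python3 -c "
from m import *
st();samp(.048)
u=np.array([.9336,-.3584,0]);p=manip.sense()['tcp_pos']
for f,z in((.03,0),(.06,0),(.072,0),(0,-.003)):print(to(p+u*f+[0,0,z]))"
```

```text
22.55 [ 0.4926 -0.037   0.0365] tilt 29.5 leanaz -13.7 xaz -22.3 yaz -110.2 yz -0.064 q [-0.33  0.77  2.28  3.03  0.43 -1.42] gap 0.558 F [ 0.2 -0.2 -2.2] gf 62.6271595666185
px [[309.3, 271.9], [331.2, 213.5], [350.5, 220.7], [328.6, 279.1]]
press xy [[-0.2026, 0.0249], [-0.0556, 0.0228], [-0.0564, -0.0258], [-0.2032, -0.0234]]
([0.87, 0.01, 0.49], 0)
([1.74, 0.03, 0.98], 0)
([2.09, 0.03, 1.17], 0)
([-0.05, 0.01, 0.09], 0)
```

Emit:
drive_tool([
  [[40,0.3,0,0.17,0],[40,0.6,0,0.35,0],[40,0.9,0,0.52,0],[40,1.2,0,0.7,0],[40,1.2,0,0.7,0]],
])

```text
t: 23.1
tcp_pos: [0.5345, -0.052, 0.0371]
tool_rot: [0.95, -0.177, 0.257, 0.014]
force: [0.8, -0.1, -2.1]
finger_gap: 0.564
gripper_force: 62.6
```

```bash
python3 -c "
from m import *
st();samp(.048)"
```

```text
23.1 [ 0.5345 -0.052   0.0371] tilt 29.8 leanaz -13.7 xaz -22.3 yaz -110.2 yz -0.065 q [-0.33  0.76  2.17  2.99  0.31 -1.38] gap 0.564 F [ 0.8 -0.1 -2.1] gf 62.620956141036004
px [[314.9, 254.0], [337.1, 195.8], [356.4, 203.2], [334.2, 261.4]]
press xy [[-0.1588, 0.0268], [-0.0113, 0.0237], [-0.0125, -0.0251], [-0.1598, -0.0218]]
```

Emit:
drive_tool([
  [[40,0.2,0,0.16,0],[40,0.4,0,0.29,0],[40,0.6,0,0.42,0],[40,0.7,0,0.48,0],[40,0.75,0,0.51,0],[40,0.8,0,0.54,0],[40,0.8,0,0.54,0]],
])

```text
t: 23.85
tcp_pos: [0.5576, -0.0603, 0.0337]
tool_rot: [0.951, -0.178, 0.254, 0.014]
force: [-3.0, 0.8, -0.5]
finger_gap: 0.563
gripper_force: 63.0
```

```bash
python3 -c "
from m import *
st();samp(.045)"
```

```text
23.85 [ 0.5576 -0.0603  0.0337] tilt 29.4 leanaz -13.6 xaz -22.3 yaz -110.2 yz -0.064 q [-0.33  0.76  2.11  2.95  0.24 -1.33] gap 0.563 F [-3.   0.8 -0.5] gf 63.006513845175505
px [[316.7, 243.7], [336.2, 197.9], [342.4, 200.6], [323.0, 246.4]]
press xy [[-0.1345, 0.031], [-0.0166, 0.0242], [-0.0176, 0.0081], [-0.1354, 0.0149]]
```

Emit:
drive_tool([
  [[40,0.03,0,0.06,0],[40,0.06,0,0.08,0],[40,0.06,0,0.08,0],[60,0.06,0,0.08,0],[85,0.06,0,0.08,0],[85,0.06,0,0.08,0],[85,0.06,0,0.08,0]],
])

```text
t: 24.6
tcp_pos: [0.5625, -0.062, 0.0331]
tool_rot: [0.95, -0.177, 0.256, 0.014]
force: [0.6, 0.5, -1.3]
finger_gap: 0.996
gripper_force: 0.0
```

Emit:
drive_tool([
  [[85,0,0,-0.8,0],[85,0,0,-1.8,0],[85,0,0,-3,0],[85,-0.6,0,-4.2,0],[85,-1.2,0,-5,0]],
])

```text
t: 25.1
tcp_pos: [0.4601, -0.0321, 0.1474]
tool_rot: [0.95, -0.177, 0.256, 0.014]
force: [-0.3, -0.4, 0.0]
finger_gap: 0.996
gripper_force: 0.0
```

```bash
python3 -c "
from m import *
st();im=samp(.042)
w=manip.snapshot('wrist')[:,:,::-1];s=manip.snapshot('scene')[:,:,::-1]
cv2.imwrite('pics/p10.png',np.hstack([cv2.resize(w,(400,300)),cv2.resize(s[200:335,260:440],(400,300),interpolation=2)]))"
```

```text
25.1 [ 0.4601 -0.0321  0.1474] tilt 29.8 leanaz -13.7 xaz -22.2 yaz -110.2 yz -0.064 q [-0.35  0.43  2.3   2.65  0.12 -1.04] gap 0.996 F [-0.3 -0.4  0. ] gf 0.0
px [[316.8, 243.2], [336.0, 197.9], [342.4, 200.6], [323.2, 245.9]]
press xy [[-0.1331, 0.0313], [-0.0162, 0.0246], [-0.0172, 0.0081], [-0.134, 0.0148]]
```

View pics/p10.png

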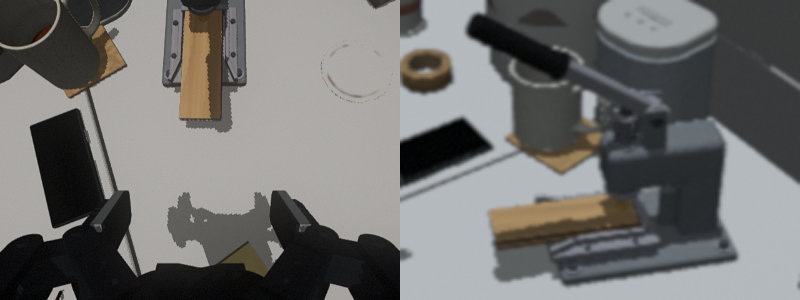

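The sample lies flat between the guides and against the stop: scene half, near end at (490,225), front under the ram at (635,215). The wrist half agrees, with the near end at (200,120). The full lean would put the lever stroke near a wrist singularity, so I'll shed lean at the inner reach limit before taking the lever.

Emit:
drive_tool([
  [[85,-13,0,-9,0],[85,-13,0,-9,0]],
])

```text
t: 25.45
tcp_pos: [0.383, 0.0041, 0.1643]
tool_rot: [0.953, -0.18, 0.244, 0.016]
force: [-25.0, 8.1, -1.7]
finger_gap: 0.996
gripper_force: 0.0
```

Emit:
drive_tool([
  [[85,-13,0,-8,0],[85,-13,0,-8,0]],
])

```text
t: 25.65
tcp_pos: [0.3623, 0.0366, 0.1898]
tool_rot: [0.953, -0.176, 0.245, 0.007]
force: [-0.3, 0.1, -0.7]
finger_gap: 0.992
gripper_force: 0.0
```

Emit:
drive_tool([
  [[85,-13,0,-8,0],[85,-13,0,-8,0]],
])

```text
t: 25.85
tcp_pos: [0.3593, 0.0603, 0.186]
tool_rot: [0.955, -0.173, 0.24, -0.008]
force: [-0.1, 0.2, -0.0]
finger_gap: 0.995
gripper_force: 0.0
```

```bash
python3 -c "
from m import *
st()"
```

```text
25.85 [0.3593 0.0603 0.186 ] tilt 27.8 leanaz -8.3 xaz -22.0 yaz -109.1 yz -0.099 q [-0.14  0.22  2.44  3.51  0.   -1.72] gap 0.995 F [-0.1  0.2 -0. ] gf 0.0
```

```bash
python3 -c "
from m import *
print(to((.42,.02,.42)),to((.34,.06,.42)))"
```

```text
([5.67, -0.17, -5.87], 0) ([3.03, -0.55, -7.19], 0)
```

Emit:
drive_tool([
  [[85,5.7,-0.2,-5.9,0],[85,5.7,-0.2,-5.9,0],[85,5.7,-0.2,-5.9,0],[85,5.7,-0.2,-5.9,0],[85,5.7,-0.2,-5.9,0],[85,5.7,-0.2,-5.9,0],[85,3,-0.5,-7.2,0],[85,3,-0.5,-7.2,0]],
])

```text
t: 26.65
tcp_pos: [0.3611, 0.0566, 0.202]
tool_rot: [0.95, -0.173, 0.262, -0.007]
force: [-0.0, -0.6, -0.2]
finger_gap: 0.991
gripper_force: 0.0
```

Emit:
drive_tool([
  [[85,-13,0,-7.5,0],[85,-13,0,-7.5,0]],
])

```text
t: 26.85
tcp_pos: [0.3572, 0.0795, 0.1981]
tool_rot: [0.951, -0.169, 0.258, -0.02]
force: [-0.6, 0.3, -0.1]
finger_gap: 0.991
gripper_force: 0.0
```

Emit:
drive_tool([
  [[85,-13,0,-7.5,0],[85,-13,0,-7.5,0]],
])

```text
t: 27.05
tcp_pos: [0.3491, 0.1046, 0.1977]
tool_rot: [0.949, -0.17, 0.265, -0.02]
force: [1.5, -0.2, -0.4]
finger_gap: 0.993
gripper_force: 0.0
```

```bash
python3 -c "
from m import *
st()"
```

```text
27.05 [0.3491 0.1046 0.1977] tilt 30.8 leanaz -5.8 xaz -22.6 yaz -108.4 yz -0.128 q [ 0.04  0.2   2.44  4.33  0.08 -2.38] gap 0.993 F [ 1.5 -0.2 -0.4] gf 0.0
```

```bash
python3 -c "
from m import *
print(to((.45,.11,.25)),to((.48,.12,.42)))"
```

```text
([3.5, -1.44, 0.21], 0) ([7.0, -2.79, -4.17], 0)
```

Emit:
drive_tool([
  [[85,3.5,-1.4,0.2,0],[85,3.5,-1.4,0.2,0],[85,3.5,-1.4,0.2,0],[85,7,-2.8,-4.2,0],[85,7,-2.8,-4.2,0],[85,7,-2.8,-4.2,0],[85,7,-2.8,-4.2,0],[85,7,-2.8,-4.2,0],[85,7,-2.8,-4.2,0],[85,7,-2.8,-4.2,0]],
])

```text
t: 28.05
tcp_pos: [0.432, 0.0866, 0.2113]
tool_rot: [0.942, -0.166, 0.292, -0.029]
force: [-0.5, 0.6, 0.4]
finger_gap: 0.997
gripper_force: 0.0
```

```bash
python3 -c "
from m import *
st();print(to((.48,.12,.42)))"
```

```text
28.05 [0.432  0.0866 0.2113] tilt 34.1 leanaz -4.4 xaz -23.1 yaz -107.5 yz -0.151 q [-0.04  0.24  2.31  4.57  0.02 -2.7 ] gap 0.997 F [-0.5  0.6  0.4] gf 0.0
([4.63, -2.57, -4.92], 0)
```

```bash
python3 -c "
from m import *
print(to((.43,-.05,.13)),to((.44,-.24,.08)))"
```

```text
([-0.01, 4.72, 2.4], 0) ([1.44, 10.85, 4.24], 0)
```

Emit:
drive_tool([
  [[85,0,4.7,2.4,0],[85,0,4.7,2.4,0],[85,0,4.7,2.4,0],[85,0,4.7,2.4,0],[85,1.4,10.8,4.2,0],[85,1.4,10.8,4.2,0],[85,1.4,10.8,4.2,0],[85,1.4,10.8,4.2,0],[85,1.4,10.8,4.2,0],[85,1.4,10.8,4.2,0]],
])

```text
t: 29.05
tcp_pos: [0.484, -0.0757, 0.1805]
tool_rot: [0.934, -0.175, 0.31, 0.028]
force: [0.2, -1.1, 0.1]
finger_gap: 0.995
gripper_force: 0.0
```

```bash
python3 -c "
from m import *
st();print(to((.44,-.24,.09)),to((.48,-.235,.17)),to((.54,-.24,.30)))"
```

```text
29.05 [ 0.484  -0.0757  0.1805] tilt 36.3 leanaz -15.7 xaz -22.5 yaz -110.1 yz -0.056 q [-0.45  0.38  2.29  2.54  0.18 -1.02] gap 0.995 F [ 0.2 -1.1  0.1] gf 0.0
([-1.18, 5.81, 2.48], 0) ([1.34, 5.04, 1.06], 0) ([5.43, 4.27, -1.27], 0)
```

Emit:
drive_tool([
  [[85,0,5,1.6,0],[85,0,5,1.6,0],[85,0,5,1.6,0],[85,0,5,1.6,0],[85,1.3,5,1,0],[85,5.4,4.3,-1.3,0],[85,5.4,4.3,-1.3,0],[85,5.4,4.3,-1.3,0],[85,5.4,4.3,-1.3,0],[85,5.4,4.3,-1.3,0]],
])

```text
t: 30.05
tcp_pos: [0.5184, -0.2277, 0.244]
tool_rot: [0.934, -0.171, 0.312, 0.019]
force: [0.3, 0.6, -0.4]
finger_gap: 0.996
gripper_force: 0.0
```

```bash
python3 -c "
from m import *
st();print(to((.57,-.23,.38)),to((.47,-.1,.45)),to((.38,-.07,.45)))"
```

```text
30.05 [ 0.5184 -0.2277  0.244 ] tilt 36.5 leanaz -13.9 xaz -22.3 yaz -109.4 yz -0.07 q [-0.78  0.3   2.04  0.93  0.39  0.36] gap 0.996 F [ 0.3  0.6 -0.4] gf 0.0
([3.98, -0.82, -2.64], 0) ([1.54, -3.95, -7.06], 0) ([-1.0, -3.9, -8.93], 0)
```

Emit:
drive_tool([
  [[85,4,-0.8,-2.6,0],[85,4,-0.8,-2.6,0],[85,4,-0.8,-2.6,0],[85,1.5,-4,-7.1,0],[85,1.5,-4,-7.1,0],[85,1.5,-4,-7.1,0],[85,1.5,-4,-7.1,0],[85,1.5,-4,-7.1,0],[85,-1,-4,-9,0],[85,-1,-4,-9,0]],
])

```text
t: 31.05
tcp_pos: [0.3792, -0.0668, 0.4497]
tool_rot: [0.935, -0.17, 0.312, 0.019]
force: [-1.3, -1.2, 0.3]
finger_gap: 0.994
gripper_force: 0.0
```

Emit:
drive_tool([
  [[85,-12,0,-9,0],[85,-12,0,-9,0]],
])

```text
t: 31.25
tcp_pos: [0.3027, -0.0449, 0.4504]
tool_rot: [0.936, -0.173, 0.307, 0.017]
force: [-1.7, -2.0, 0.6]
finger_gap: 0.996
gripper_force: 0.0
```

```bash
python3 -c "
from m import *
st()"
```

```text
31.25 [ 0.3027 -0.0449  0.4504] tilt 35.9 leanaz -13.7 xaz -22.6 yaz -109.6 yz -0.074 q [-1.01 -0.59  2.05  0.45  1.23  0.88] gap 0.996 F [-1.7 -2.   0.6] gf 0.0
```

Emit:
drive_tool([
  [[85,-12,0,-8,0],[85,-12,0,-8,0]],
])

```text
t: 31.45
tcp_pos: [0.27, -0.0176, 0.4497]
tool_rot: [0.936, -0.184, 0.298, 0.026]
force: [-10.8, 3.4, 16.5]
finger_gap: 0.997
gripper_force: 0.0
```

Emit:
drive_tool([
  [[85,-12,0,-8,0],[85,-12,0,-8,0]],
])

```text
t: 31.65
tcp_pos: [0.2425, 0.0184, 0.4437]
tool_rot: [0.939, -0.193, 0.284, 0.031]
force: [0.5, 1.3, -0.7]
finger_gap: 0.993
gripper_force: 0.0
```

```bash
python3 -c "
from m import *
st()"
```

```text
31.65 [0.2425 0.0184 0.4437] tilt 33.2 leanaz -17.8 xaz -24.3 yaz -112.4 yz -0.052 q [-0.86 -0.75  2.07  0.3   1.33  1.12] gap 0.993 F [ 0.5  1.3 -0.7] gf 0.0
```

Emit:
drive_tool([
  [[85,-12,0,-12,0],[85,-12,0,-12,0]],
])

```text
t: 31.85
tcp_pos: [0.2027, 0.05, 0.4473]
tool_rot: [0.943, -0.188, 0.272, 0.03]
force: [0.0, 0.9, 0.9]
finger_gap: 0.994
gripper_force: 0.0
```

Emit:
drive_tool([
  [[85,-12,0,-12,0],[85,-12,0,-12,0]],
])

```text
t: 32.05
tcp_pos: [0.1669, 0.0668, 0.4468]
tool_rot: [0.95, -0.187, 0.25, 0.026]
force: [-0.2, 0.1, 0.0]
finger_gap: 0.997
gripper_force: 0.0
```

Emit:
drive_tool([
  [[85,-12,0,-12,0],[85,-12,0,-12,0]],
])

```text
t: 32.25
tcp_pos: [0.1349, 0.0812, 0.4483]
tool_rot: [0.955, -0.185, 0.229, 0.024]
force: [-0.7, 0.8, -0.2]
finger_gap: 0.991
gripper_force: 0.0
```

```bash
python3 -c "
from m import *
st()"
```

```text
32.25 [0.1349 0.0812 0.4483] tilt 26.6 leanaz -17.0 xaz -22.6 yaz -111.4 yz -0.039 q [ 0.33 -0.66  2.01 -0.27  1.41  2.27] gap 0.991 F [-0.7  0.8 -0.2] gf 0.0
```

```bash
python3 -c "
from m import *
print(to((.28,.02,.45)))"
```

```text
([4.72, 0.13, 2.29], 0)
```

Emit:
drive_tool([
  [[85,4.7,0.1,2.3,0],[85,4.7,0.1,2.3,0],[85,4.7,0.1,2.3,0],[85,4.7,0.1,2.3,0],[85,4.7,0.1,2.3,0]],
])

```text
t: 32.75
tcp_pos: [0.2828, 0.0188, 0.4497]
tool_rot: [0.955, -0.187, 0.229, 0.024]
force: [-0.4, 0.9, 0.2]
finger_gap: 0.993
gripper_force: 0.0
```

Emit:
drive_tool([
  [[85,-12,0,-8,0],[85,-12,0,-8,0]],
])

```text
t: 32.95
tcp_pos: [0.1895, 0.0557, 0.4604]
tool_rot: [0.957, -0.187, 0.222, 0.023]
force: [0.0, 1.3, 0.5]
finger_gap: 0.995
gripper_force: 0.0
```

Emit:
drive_tool([
  [[85,-12,0,-8,0],[85,-12,0,-8,0]],
])

```text
t: 33.15
tcp_pos: [0.1482, 0.0741, 0.4632]
tool_rot: [0.957, -0.19, 0.217, 0.023]
force: [-0.5, 0.1, -1.4]
finger_gap: 0.996
gripper_force: 0.0
```

Emit:
drive_tool([
  [[85,-12,0,-8,0],[85,-12,0,-8,0]],
])

```text
t: 33.35
tcp_pos: [0.1167, 0.0899, 0.4633]
tool_rot: [0.962, -0.186, 0.199, 0.02]
force: [-0.2, -0.2, 0.1]
finger_gap: 0.998
gripper_force: 0.0
```

```bash
python3 -c "
from m import *
st()"
```

```text
33.35 [0.1167 0.0899 0.4633] tilt 23.1 leanaz -16.7 xaz -22.3 yaz -111.5 yz -0.035 q [ 0.41 -0.65  1.95 -0.26  1.52  2.34] gap 0.998 F [-0.2 -0.2  0.1] gf 0.0
```

Emit:
drive_tool([
  [[85,-12,0,-6,0],[85,-12,0,-6,0]],
])

```text
t: 33.55
tcp_pos: [0.0819, 0.1031, 0.4651]
tool_rot: [0.964, -0.183, 0.19, 0.019]
force: [-0.6, -0.0, -1.2]
finger_gap: 0.994
gripper_force: 0.0
```

Emit:
drive_tool([
  [[85,1.5,0,0.8,0],[85,1.5,0,0.8,0]],
])

```text
t: 33.75
tcp_pos: [0.1051, 0.0994, 0.4603]
tool_rot: [0.97, -0.159, 0.182, 0.013]
force: [0.5, -0.1, 0.1]
finger_gap: 0.993
gripper_force: 0.0
```

Emit:
drive_tool([
  [[85,-12,0,-6,0],[85,-12,0,-6,0]],
])

```text
t: 33.95
tcp_pos: [0.0782, 0.1045, 0.464]
tool_rot: [0.964, -0.202, 0.172, 0.019]
force: [-1.0, 0.5, -0.8]
finger_gap: 0.996
gripper_force: 0.0
```

```bash
python3 -c "
from m import *
st()
u=np.array([.9336,-.3584,0]);D=np.array([.667,-.105,0]);z=R.from_quat(manip.sense()['tool_rot']).as_matrix()[:,2]
g=lambda a,L=.165:D+u*(.026-L*np.cos(a))+[0,0,.164+L*np.sin(a)]
rest=g(np.radians(35))+.02*z
print(rest,to(rest-.12*z),to((.35,0,.45)))"
```

```text
33.95 [0.0782 0.1045 0.464 ] tilt 20.0 leanaz -18.2 xaz -24.0 yaz -113.3 yz -0.033 q [ 0.76 -0.59  1.93 -0.31  1.63  2.7 ] gap 0.996 F [-1.   0.5 -0.8] gf 0.0
[ 0.57158369 -0.06800889  0.23984482] ([13.78, -0.98, 8.98], 0) ([8.96, -0.37, 3.75], 0)
```

Emit:
drive_tool([
  [[85,13.8,-1,9,-0.3],[85,13.8,-1,9,-0.3],[85,13.8,-1,9,-0.3],[85,13.8,-1,9,-0.3],[85,13.8,-1,9,-0.3],[85,13.8,-1,9,-0.3],[85,13.8,-1,9,-0.3],[85,13.8,-1,9,-0.3],[85,13.8,-1,9,-0.3],[85,13.8,-1,9,-0.3]],
])

```text
t: 34.95
tcp_pos: [0.4503, -0.0061, 0.3719]
tool_rot: [0.971, -0.162, 0.172, 0.019]
force: [0.4, -0.0, 1.3]
finger_gap: 0.993
gripper_force: 0.0
```

```bash
cat >> m.py <<'E'
u3=np.array([.9336,-.3584,0]);D=np.array([.667,-.105,0])
def lev(a,L=.165):
    "TCP gripping the lever, a = angle pulled down (rad)"
    b=np.radians(35)-a;z=R.from_quat(manip.sense()['tool_rot']).as_matrix()[:,2]
    return D+u3*(.026-L*np.cos(b))+[0,0,.164+L*np.sin(b)]+.02*z
E
python3 -c "
from m import *
st();z=R.from_quat(manip.sense()['tool_rot']).as_matrix()[:,2]
print(to(lev(0)-.12*z,-111),to(lev(0)-.04*z),to(lev(0)))"
```

```text
34.95 [ 0.4503 -0.0061  0.3719] tilt 19.9 leanaz -15.7 xaz -19.1 yaz -108.7 yz -0.019 q [-0.26 -0.02  1.85 -0.01  0.96  1.64] gap 0.993 F [ 0.4 -0.   1.3] gf 0.0
([2.73, 0.73, 1.66], np.float64(0.28)) ([2.73, 0.73, 4.32], 0) ([2.73, 0.73, 5.66], 0)
```

Emit:
drive_tool([
  [[85,2.7,0.7,1.7,0.3],[85,2.7,0.7,1.7,0.3],[85,2.7,0.7,1.7,0.3],[85,2.7,0.7,2.7,0.3],[85,2.7,0.7,3.7,0.3],[85,2.7,0.7,4.7,0.3],[85,2.7,0.7,5.4,0.3],[85,2.7,0.7,5.65,0.3],[85,2.7,0.7,5.65,0.3]],
])

```text
t: 35.85
tcp_pos: [0.5687, -0.0655, 0.2404]
tool_rot: [0.968, -0.182, 0.172, 0.015]
force: [0.0, -0.4, 0.4]
finger_gap: 0.998
gripper_force: 0.0
```

Emit:
drive_tool([
  [[50,0,0,0,0],[20,0,0,0,0],[10,0,0,0,0],[10,0,0,0,0],[10,0,0,0,0],[10,0,0,0,0]],
], squeeze=60)

```text
t: 36.45
tcp_pos: [0.5697, -0.066, 0.2429]
tool_rot: [0.967, -0.183, 0.174, 0.015]
force: [-2.6, 2.3, 5.3]
finger_gap: 0.274
gripper_force: 58.2
```

```bash
python3 -c "
from m import *
st();p=manip.sense()['tcp_pos']
for a in np.arange(.1,.91,.1):print(round(a,2),to(p+lev(a)-lev(0))[0])"
```

```text
36.45 [ 0.5697 -0.066   0.2429] tilt 20.1 leanaz -15.8 xaz -21.8 yaz -111.1 yz -0.034 q [-0.32  0.33  1.81  0.02  0.65  1.61] gap 0.274 F [-2.6  2.3  5.3] gf 58.189417719841
0.1 [-0.43, 0.02, 0.34]
0.2 [-0.83, 0.03, 0.72]
0.3 [-1.19, 0.05, 1.13]
0.4 [-1.51, 0.07, 1.58]
0.5 [-1.77, 0.09, 2.06]
0.6 [-1.99, 0.11, 2.56]
0.7 [-2.16, 0.12, 3.09]
0.8 [-2.28, 0.14, 3.63]
0.9 [-2.34, 0.16, 4.17]
```

Emit:
drive_tool([
  [[10,-0.2,0,0.15,0],[10,-0.43,0,0.34,0],[10,-0.63,0,0.53,0],[10,-0.83,0,0.72,0],[10,-1.02,0,0.92,0],[10,-1.19,0,1.13,0],[10,-1.36,0.1,1.35,0],[10,-1.51,0.1,1.58,0]],
])

```text
t: 37.25
tcp_pos: [0.5463, -0.0568, 0.184]
tool_rot: [0.967, -0.183, 0.177, 0.015]
force: [-3.2, 7.9, 11.2]
finger_gap: 0.278
gripper_force: 58.1
```

```bash
python3 -c "
from m import *
st();p=manip.sense()['tcp_pos']
P=np.array([.026,.164]);z=R.from_quat(manip.sense()['tool_rot']).as_matrix()[:,2];g=p-.02*z-D;v=np.array([g@u3,g[2]])-P
a=np.radians(35)-np.arctan2(v[1],-v[0]);print('lever est',a,'L',np.hypot(*v))
for b in np.arange(a,.93,.07):print(round(b,2),to(p+lev(b)-lev(a))[0])"
```

```text
37.25 [ 0.5463 -0.0568  0.184 ] tilt 20.4 leanaz -15.5 xaz -21.9 yaz -111.1 yz -0.036 q [-0.32  0.4   1.93  0.04  0.45  1.6 ] gap 0.278 F [-3.2  7.9 11.2] gf 58.08781564235687
lever est 0.3774244865564763 L 0.1674859011542941
0.38 [0.0, 0.0, 0.0]
0.45 [-0.2, 0.01, 0.33]
0.52 [-0.38, 0.03, 0.67]
0.59 [-0.54, 0.04, 1.02]
0.66 [-0.66, 0.06, 1.38]
0.73 [-0.77, 0.07, 1.75]
0.8 [-0.85, 0.08, 2.13]
0.87 [-0.9, 0.1, 2.51]
```

Emit:
drive_tool([
  [[10,-0.2,-0.05,0.33,0],[10,-0.38,-0.05,0.67,0],[10,-0.54,-0.05,1.02,0],[10,-0.66,-0.05,1.38,0],[10,-0.77,-0.05,1.75,0],[10,-0.85,-0.05,2.13,0],[10,-0.9,-0.05,2.5,0],[10,-0.92,-0.05,2.65,0],[10,-0.92,-0.05,2.7,0],[10,-0.92,-0.05,2.7,0]],
])

```text
t: 38.25
tcp_pos: [0.5484, -0.0572, 0.0993]
tool_rot: [0.967, -0.183, 0.176, 0.017]
force: [-14.4, -14.1, 20.2]
finger_gap: 0.279
gripper_force: 59.9
```

```bash
cat >> m.py <<'E'
def est():
    p=manip.sense()['tcp_pos'];P=np.array([.026,.164]);z=R.from_quat(manip.sense()['tool_rot']).as_matrix()[:,2];g=p-.02*z-D;v=np.array([g@u3,g[2]])-P
    a=np.radians(35)-np.arctan2(v[1],-v[0]);print('lever est',a,'L',np.hypot(*v));return a,p
E
python3 -c "
from m import *
st();est()"
```

```text
38.25 [ 0.5484 -0.0572  0.0993] tilt 20.4 leanaz -16.2 xaz -21.7 yaz -111.1 yz -0.031 q [-0.31  0.57  1.99  0.05  0.22  1.59] gap 0.279 F [-14.4 -14.1  20.2] gf 59.913976192474365
lever est 0.889339099582877 L 0.16723409215006077
```

Emit:
drive_tool([
  [[10,0,0.03,0.15,0],[10,0,0.03,0.25,0],[10,0,0.03,0.25,0]],
])

```text
t: 38.55
tcp_pos: [0.5493, -0.0575, 0.0969]
tool_rot: [0.967, -0.182, 0.179, 0.017]
force: [-31.7, -9.0, 65.3]
finger_gap: 0.273
gripper_force: 65.0
```

```bash
python3 -c "
from m import *
st();a,p=est();s=manip.sense();print(p)
for b in np.arange(a,-.03,-.1):print(round(b,2),to(p+lev(b)-lev(a))[0])"
```

```text
38.55 [ 0.5493 -0.0575  0.0969] tilt 20.7 leanaz -16.1 xaz -21.7 yaz -111.0 yz -0.032 q [-0.31  0.58  2.    0.05  0.21  1.58] gap 0.273 F [-31.7  -9.   65.3] gf 64.9880576133728
lever est 0.904906987474528 L 0.1671101076508669
[ 0.54929074 -0.05753804  0.0968549 ]
0.9 [0.0, 0.0, 0.0]
0.8 [0.06, -0.02, -0.55]
0.7 [0.18, -0.03, -1.08]
0.6 [0.35, -0.05, -1.61]
0.5 [0.57, -0.07, -2.11]
0.4 [0.84, -0.09, -2.59]
0.3 [1.16, -0.1, -3.03]
0.2 [1.52, -0.12, -3.45]
0.1 [1.92, -0.14, -3.83]
0.0 [2.36, -0.15, -4.16]
```

The lever is on its stop: 65 N with almost no further travel. Now I ease it back at about 0.5 rad/s while holding the grip.

Emit:
drive_tool([
  [[10,0,0,-0.25,0],[10,0.05,0,-0.55,0],[10,0.1,0,-0.85,0],[10,0.15,0,-1.12,0],[10,0.22,0,-1.38,0],[10,0.3,0,-1.64,0],[10,0.39,0,-1.9,0],[10,0.5,0,-2.15,0],[10,0.61,0,-2.4,0],[10,0.74,0,-2.64,0]],
])

```text
t: 39.55
tcp_pos: [0.5424, -0.0551, 0.1714]
tool_rot: [0.968, -0.183, 0.172, 0.015]
force: [1.3, 2.6, 2.0]
finger_gap: 0.277
gripper_force: 67.5
```

```bash
python3 -c "
from m import *
st();a,p=est()
for b in np.arange(a,-.06,-.05):print(round(b,2),to(p+lev(b)-lev(a))[0])"
```

```text
39.55 [ 0.5424 -0.0551  0.1714] tilt 19.9 leanaz -15.6 xaz -21.7 yaz -111.0 yz -0.034 q [-0.31  0.42  1.95  0.03  0.42  1.6 ] gap 0.277 F [1.3 2.6 2. ] gf 67.4734354019165
lever est 0.4555130864982085 L 0.1690298665136657
0.46 [-0.0, 0.0, -0.0]
0.41 [0.14, -0.01, -0.24]
0.36 [0.29, -0.02, -0.47]
0.31 [0.45, -0.03, -0.69]
0.26 [0.62, -0.04, -0.9]
0.21 [0.8, -0.05, -1.11]
0.16 [1.0, -0.05, -1.31]
0.11 [1.2, -0.06, -1.49]
0.06 [1.41, -0.07, -1.67]
0.01 [1.63, -0.08, -1.83]
-0.04 [1.86, -0.09, -1.99]
```

Emit:
drive_tool([
  [[10,0.14,0,-0.24,0],[10,0.29,0,-0.47,0],[10,0.45,0,-0.69,0],[10,0.62,0,-0.9,0],[10,0.8,0,-1.11,0],[10,1,0,-1.31,0],[10,1.2,0,-1.49,0],[10,1.41,0,-1.67,0],[10,1.6,0,-1.81,0],[10,1.68,0,-1.87,0]],
])

```text
t: 40.55
tcp_pos: [0.5643, -0.0636, 0.2369]
tool_rot: [0.969, -0.184, 0.166, 0.012]
force: [6.3, 13.2, -19.8]
finger_gap: 0.277
gripper_force: 59.7
```

```bash
python3 -c "
from m import *
st();est()"
```

```text
40.55 [ 0.5643 -0.0636  0.2369] tilt 19.2 leanaz -14.8 xaz -21.8 yaz -111.1 yz -0.038 q [-0.32  0.34  1.82  0.03  0.65  1.6 ] gap 0.277 F [  6.3  13.2 -19.8] gf 59.722657799720764
lever est 0.04105170272118208 L 0.17009818343444785
```

Emit:
drive_tool([
  [[10,-0.04,0,0.05,0],[10,-0.04,0,0.05,0],[30,-0.04,0,0.05,0],[60,-0.04,0,0.05,0],[85,-0.04,0,0.05,0],[85,-0.04,0,0.05,0],[85,-0.04,0,0.05,0]],
], squeeze=20)

```text
t: 41.25
tcp_pos: [0.5683, -0.0685, 0.2395]
tool_rot: [0.968, -0.182, 0.174, 0.016]
force: [-0.5, -0.6, -0.2]
finger_gap: 0.988
gripper_force: 0.0
```

Emit:
drive_tool([
  [[85,0,0,-0.7,0],[85,0,0,-1.7,0],[85,0,0,-3,0],[85,0,0,-4.5,0],[85,-1.5,0,-6,0],[85,-3,0,-6.5,0],[85,-4,0,-6.5,0],[85,-4,0,-6.5,0]],
])

```text
t: 42.05
tcp_pos: [0.3929, -0.0058, 0.3795]
tool_rot: [0.968, -0.182, 0.171, 0.015]
force: [-0.3, -0.1, -0.4]
finger_gap: 0.992
gripper_force: 0.0
```

```bash
python3 - <<'E'
from m import *
st();im=samp(.042);s=manip.snapshot('scene')[:,:,::-1]
cv2.imwrite('pics/end.png',np.hstack([cv2.resize(s[200:335,260:440],(400,300),interpolation=2),cv2.resize(im[140:275,270:450],(400,300),interpolation=2)]))
a=cv2.imread('pics/scene0.png')
d=cv2.absdiff(a,s).max(2)
for n,(x0,y0,x1,y1) in dict(lever=(285,200,345,245),phone=(238,250,302,288),tape=(255,220,287,243),mug=(305,225,345,280)).items():print(n,d[y0:y1,x0:x1].mean().round(1),(d[y0:y1,x0:x1]>40).mean().round(3))
E
```

```text
42.05 [ 0.3929 -0.0058  0.3795] tilt 19.8 leanaz -15.7 xaz -21.6 yaz -110.9 yz -0.033 q [-0.31 -0.14  1.93  0.01  1.    1.63] gap 0.992 F [-0.3 -0.1 -0.4] gf 0.0
px [[316.8, 243.2], [336.0, 197.9], [342.4, 200.6], [323.2, 245.9]]
press xy [[-0.1331, 0.0313], [-0.0162, 0.0246], [-0.0172, 0.0081], [-0.134, 0.0148]]
lever 4.8 0.0
phone 5.8 0.0
tape 6.2 0.0
mug 5.1 0.0
```

View pics/end.png

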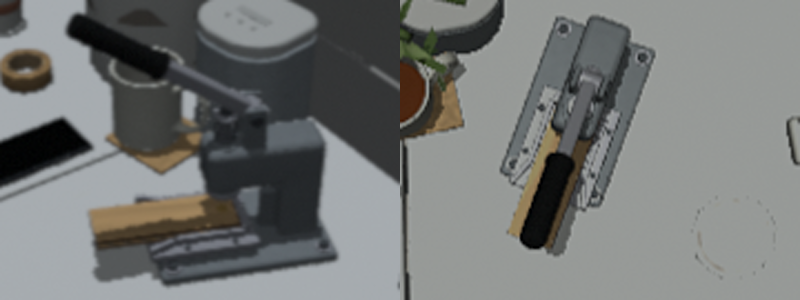

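The lever is back up at rest, with its tip at (80,25) in the scene half. The sample lies in the press with its near end at (95,225), the bystanders have not moved, and the arm is clear.

```bash
python3 -c "
from station import manip
print(manip.sign_off())"
```

```text
the job is handed in; nothing more can be done
None
```

I handed the job in at about 42 s: the sample set is seated in the press, the lever was pulled to its stop and eased back up by hand, and nothing else on the desk moved; I took the rivet as set from the lever reaching its stop, without seeing the rivet itself.

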